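# Measure an archive box with the sprung length gauge

### The arm

A 6-joint arm with a two-finger parallel gripper is mounted at the origin on the work surface. World frame = base frame: x ahead of the robot, y to its left, z up, the work surface at z = 0. Lengths are in m, angles in degrees, forces in N, time in s.
With the tool pointing down it reaches from about 0.4 to 0.825 m from the base axis. Payload 7 kg.
Tool frame: the origin (TCP) lies on the centre line of the jaws, within the pads' length; the fingertips stand 19 mm ahead of it and the grasp point (between the pads) is the TCP; z points along the fingers, y is the line along which they close (so a half turn about z gives the same grasp; the last joint's range is limited). The gripper opens to 88 mm and grips with 3 to 60 N. Pads are 19 mm wide; open, the fingers measure 130 mm over their backs; the gripper's body (78 mm by 193 mm) begins 47 mm behind the grasp point.
Start: joints at [80.163, 20.546, 0.682, 0, -70.136, -16.507], TCP at [0.3, 0.605, 0.209] pointing down, gripper open.
Joint ranges: [-176.03, 176.03], [-82.01, 121.73], [-58.28, 71.71], [-173.87, 95.51], [-174.79, -0.11], [-173.66, 173.66]. Speed limits (degrees/s): [136.94, 136.94, 172.46, 180, 180, 180].

### API

Orientations are given as [roll, pitch, yaw] about the fixed x, y, z axes, in that order (R = Rz(yaw) Ry(pitch) Rx(roll)).
In Python, from plant import ctrl gives the robot as it stands.
- The arm moves only by the tool move_arm, never from a script. Its argument "motion" is a list of rows, each a list of 3 entries, a list of its own where there are three numbers: the shift along the tool's x, y, z in mm, then the turn, a rotation vector about the tool's x, y, z in degrees, then the closure, from 0 (fully open) to 1 (shut). A call has 1 to 10 rows; each row is the pose to reach, as a shift and turn from the pose commanded when the call began, along the tool's axes at that moment; what a row does not reach only later rows make up. A row lasts 1/12 s, in which the tool goes at most 41.7 mm and 7.16 degrees, less where a joint would pass 70% of its speed; a pose out of reach is approached as far as the arm can. A call with a gripper value outside its range is refused whole. The fingers move at their own pace and stop on an object; the grip force is fixed at half the most. Time passes only in rows, so rows that repeat a pose let the fingers close. It gives the time, the measured TCP pose, the force, the opening and the grip force at its end, in the units of the state.
- ctrl.get_obs(): the state, without advancing time (a new reading comes with each control period).
- ctrl.snapshot(name): name is "scene" or "top"; returns a dict with "color" (384x512x3 uint8, blue, green, red), "camera_matrix" (3x3 intrinsics, pixels), "cam_to_world" (4x4, takes a point from camera to world coordinates). Camera axes: x right, y up, looking along -z (the intrinsics and any distortion apply to the point x, -y, -z); pixel columns grow to the right and rows downward; lengths in m; the calibration is good to about 2 mm. A picture is of the moment at which its call begins. There is no depth.
- ctrl.close_job(): hands the job in; it is judged then, once.
The state is a dict: "clock": time; "joint_pos": joint angles; "qvel": joint speeds; "tau": joint torques, N m; "tool_pos": TCP position; "orientation": TCP orientation; "force": force on the tool from outside, world axes, zero at the start; "moment": the same for the moment, N m; "opening": finger opening in m; "gripper_force": force on a finger pad.
Only numpy, scipy, OpenCV 4.12 (cv2) and the standard library are available. Lean on these libraries where they do the work, as an engineer would, in place of code of your own. Each camera call takes 0.05 s, during which the arm holds its last target. There are 200 camera calls.

### The job

Measure the archive box that stands in front of the length gauge: slide it square and snug into the corner between the gauge's fence and end stop, and set the console's selector to the mark of the box's own colour. Then pull the red tab out against its spring until the pointer edge of the slide is level with the far end of the box, hold it there for two seconds, and ease it fully home without letting it snap back. Leave the box in its corner and the selector as set, and do not disturb the other boxes, the paperweights, the loupe or the pencil pot.

Things in the scene. Friction and masses are not known exactly. Their poses are not given: they have to be found in the camera images.
- gauge: length gauge, fixed. Its fence is an aluminium beam 35 mm high, 44 thick, spanning own x 0 to 44, y -205 to +155 mm; the fence face (own x=0) looks to own -x, the robot's side. Black spring housing on it, 75 mm high, own y -205 to -150, x -4 to 56. Origin on the table at the fence face; the slide runs along own +y
- corner (a point): corner where the fence face meets the face of the end stop, on the table (gauge own x 0, y -115 mm). The end stop is a dark plate 12 mm thick, 45 mm high, reaching 96 mm out from the fence; its face looks to gauge +y. The green mat in the corner is paper thin
- slide (a joint): how far the sprung slide is pulled out along the beam's top, m, along gauge +y: 0 = home, 0.20 = limit; it is the distance of the pointer edge from the stop face. Spring about 3 N at home to 8 N at full length
- pointer (a point): pointer edge: the slide's rear edge with a red line, on top of the beam beside the fence face, 47 mm above the table. The slide's carriage is 50 mm long in +y from this edge, 36 mm wide, its top 47 mm above the table
- tab (a point): centre of the rear (gauge -y) face of the red upright tab on the slide: 36 mm wide, 8 mm thick, from 47 to 91 mm above the table; this point is 40 mm in gauge +y from the pointer edge and 75 mm high, 22 mm behind the fence face. When home there are 75 mm free between this face and the spring housing
- console: white read-out console fixed on the table, 120 x 120 x 45 mm high, origin under its centre. The selector knob is at its centre; colour dots lie round the knob on the far half: buff, grey, black (parked), blue, clockwise from above
- selector (a joint): selector knob angle, rad, growing clockwise seen from above; it stays where it is left; marks: buff dot 0, grey dot 0.55, black dot (parked, start) 1.1, blue dot 1.65. The white line on the bar points at the dot; its direction in the console frame is 1.1 minus this value, counted anticlockwise from own +x
- selector_grip (a point): on the knob's axis, 67 mm above the table, at the height to grip. The grip is a black bar 46 mm long, 12 mm thick, from 51 to 77 mm above the table, lying along the white line
- box_buff: buff (cardboard brown) archive box with a blank white label on its lid, 66 (own x) x 110 (own y) x 45 mm high, about 0.35 kg; origin at the centre of its underside. One of the three boxes stands in front of the gauge (on the robot's side of its fence), that is the one to measure; the others stand behind the gauge
- box_grey: grey archive box with a blank white label on its lid, 66 (own x) x 140 (own y) x 45 mm high, about 0.35 kg; origin at the centre of its underside. One of the three boxes stands in front of the gauge (on the robot's side of its fence), that is the one to measure; the others stand behind the gauge
- box_blue: blue archive box with a blank white label on its lid, 66 (own x) x 170 (own y) x 45 mm high, about 0.35 kg; origin at the centre of its underside. One of the three boxes stands in front of the gauge (on the robot's side of its fence), that is the one to measure; the others stand behind the gauge
- weight_a: brass paperweight, loose, 40 mm diameter, 46 mm high; origin under its centre. Bystander
- weight_b: brass paperweight, loose, 40 mm diameter, 46 mm high; origin under its centre. Bystander
- loupe: black loupe, loose, 40 mm diameter, 30 mm high; origin under its centre. Bystander
- pencil_pot: white pot with pencils, loose, 66 mm diameter, 90 mm high, 154 mm with the pencils; origin under its centre. Bystander
Not all that is in view belongs to the job. Several things have the shape of the console; the one meant has the colours described above.

How it is judged:
By the outcome, as a careful person would: the job done as asked, in the order asked, and still so for the second after the job is handed in, with the robot touching nothing.
It also fails if it takes over 72 s, if anything falls off the work surface, if the arm or the gripper's body presses on something with over 40 N, if the wrist force passes 120 N, or if a joint passes its speed limit or range.

## Working session

There is one attempt and no reset: what is moved stays moved. The work goes in short steps, Python scripts to look and compute and a tool call to move; the robot and the scene stay as the last step left them, time stands still between calls to the robot, and variables do not carry over. Pictures are saved under pics/ and viewed, at most 13 in all, crops included, and the job is handed in when it is done.

Besides the shell and the picture viewer there is one more tool, called as name([rows], argument=value, ...), one row to a line, values as JSON. move_arm: Moves the arm, as the interface text tells. Its arguments: {"type":"object","properties":{"motion":{"type":"array"}},"required":["motion"]}

```bash
mkdir -p pics; python3 - <<'E'
from plant import ctrl
import cv2,numpy as np
o=ctrl.get_obs();print({k:np.round(v,3).tolist() for k,v in o.items()})
for n in("scene","top"):
    s=ctrl.snapshot(n);cv2.imwrite(f"pics/{n}0.png",s["color"]);np.savez(f"{n}0.npz",**s)
    print(n,s["camera_matrix"].round(1).tolist(),s["cam_to_world"].round(4).tolist(),[k for k in s])
E
```

```text
{'clock': 0.0, 'joint_pos': [80.165, 20.592, 0.636, -0.019, -70.138, -16.508], 'qvel': [0.055, 0.01, -0.012, 0.055, -0.098, -0.062], 'tau': [-0.002, -58.271, 29.306, 6.998, 0.007, -0.0], 'tool_pos': [0.299, 0.604, 0.208], 'orientation': [179.905, -0.009, -26.35], 'force': [0.464, 0.18, -0.489], 'moment': [0.075, -0.026, -0.035], 'gripper_force': 0.0, 'opening': 0.088}
scene [[457.6, 0.0, 247.9], [0.0, 457.6, 185.3], [0.0, 0.0, 1.0]] [[-0.3214, -0.7141, 0.6219, 1.2098], [0.9467, -0.2553, 0.1962, 0.2316], [0.0187, 0.6518, 0.7581, 0.9492], [0.0, 0.0, 0.0, 1.0]] ['color', 'camera_matrix', 'cam_to_world']
top [[487.4, 0.0, 253.7], [0.0, 487.4, 187.1], [0.0, 0.0, 1.0]] [[-0.0242, 0.9963, -0.0825, 0.3858], [-0.9995, -0.0225, 0.022, -0.0016], [0.0201, 0.083, 0.9963, 1.338], [0.0, 0.0, 0.0, 1.0]] ['color', 'camera_matrix', 'cam_to_world']
```

View pics/top0.png

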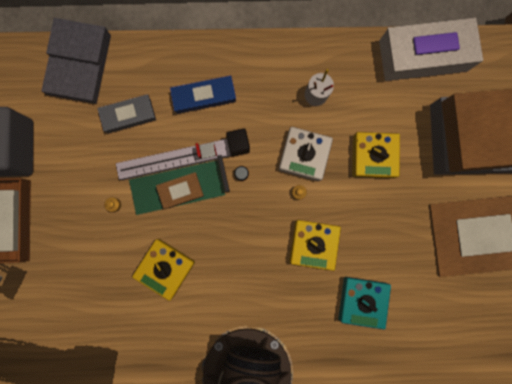

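View pics/scene0.png

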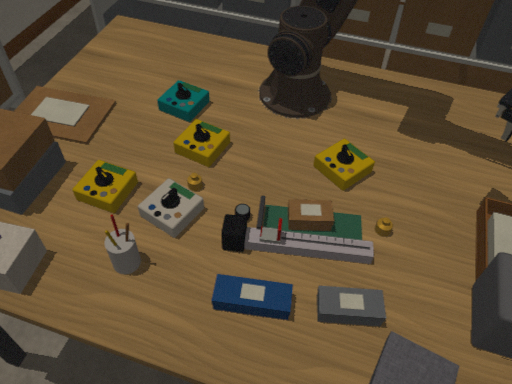

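The buff box (about 180,190) stands on the green mat, so it is the one to measure. The white console is at (306,153). The gauge's housing is at the right end (237,142) and the loupe sits just behind the end stop (241,173).

```bash
cat > h.py <<'E'
import numpy as np,cv2
def load(f): return dict(np.load(f))
def ray(s,uv):
    K,T=s["camera_matrix"],s["cam_to_world"]
    d=np.array([(uv[0]-K[0,2])/K[0,0],-(uv[1]-K[1,2])/K[1,1],-1]);return T[:3,3],T[:3,:3]@d
def onz(s,uv,z):
    o,d=ray(s,uv);return o+d*(z-o[2])/d[2]
def proj(s,p):
    K,T=s["camera_matrix"],s["cam_to_world"];c=T[:3,:3].T@(np.array(p)-T[:3,3])
    return np.array([K[0,2]+K[0,0]*c[0]/-c[2],K[1,2]-K[1,1]*c[1]/-c[2]])
def rect(m,roi):
    x0,y0,x1,y1=roi;k=np.zeros(m.shape,np.uint8);k[y0:y1,x0:x1]=m[y0:y1,x0:x1]
    c=max(cv2.findContours(k.astype(np.uint8),0,2)[0],key=cv2.contourArea);return c
E
python3 - <<'E'
from h import *
t=load("top0.npz")["color"];s=load("scene0.npz")["color"]
a=cv2.resize(t[125:220,105:265],None,fx=5,fy=5,interpolation=cv2.INTER_CUBIC)
cv2.imwrite("pics/a.png",a)
b=cv2.resize(s[185:270,215:400],None,fx=4,fy=4,interpolation=cv2.INTER_CUBIC)
c=cv2.resize(t[120:190,270:340],None,fx=3.5,fy=3.5,interpolation=cv2.INTER_CUBIC)
im=np.zeros((590,740,3),np.uint8);im[:b.shape[0],:b.shape[1]]=b;im[345:345+c.shape[0],:c.shape[1]]=c
cv2.imwrite("pics/b.png",im)
E
```

```text
(no output)
```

View pics/a.png

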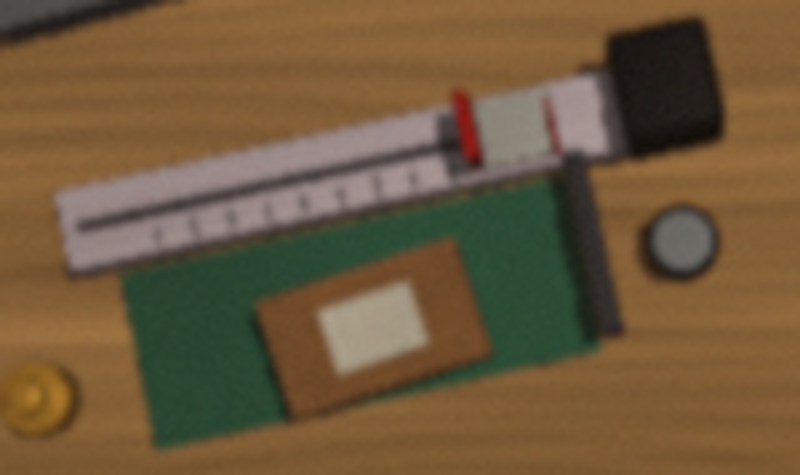

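View pics/b.png

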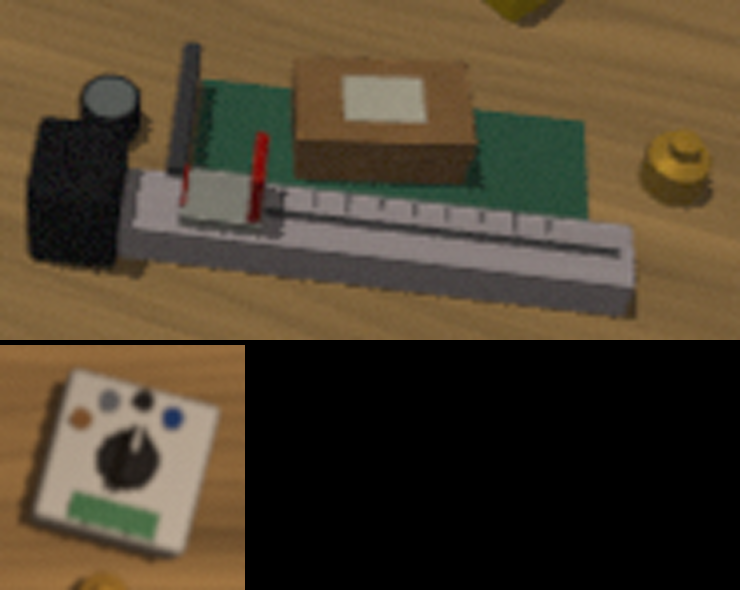

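The buff box (crop centre 373,328) is turned a few degrees against the fence. The tab is at (465,128) and the loupe is behind the stop at (680,240). The white console's bar points at the black dot.

```bash
cat >> h.py <<'E'
def brown(img,roi,z=None):
    hsv=cv2.cvtColor(img,cv2.COLOR_BGR2HSV);return hsv
E
python3 - <<'E'
from h import *
S=load("top0.npz");t=S["color"];Z=load("scene0.npz")
A=lambda x,y:(105+(x-2)/5,125+(y-2)/5)
C=lambda x,y:(270+(x-1.25)/3.5,120+(y-346.25)/3.5)
def quad(pts,z): return np.array([onz(S,p,z)[:2] for p in pts])
print("box top hand",(q:=quad([A(255,302),A(455,238),A(492,355),A(290,418)],.045)).round(4).tolist(),q.mean(0))
for i,j in((1,0),(2,3)):d=q[j]-q[i];print(np.hypot(*d),np.degrees(np.arctan2(*d[::-1])))
print("beam",(q:=quad([A(70,270),A(57,192)],.035)).round(4).tolist())
# front beam edge: per column transition mat->beam
hsv=cv2.cvtColor(t,cv2.COLOR_BGR2HSV).astype(int)
g=cv2.GaussianBlur(t,(0,0),.6).astype(float);P=[]
for u in range(133,188):
    col=g[150:182,u,2]; # red channel: beam bright, mat dark
    d=np.diff(col);k=np.argmin(d);
    if 0<k<len(d)-1:
        a,b,c=d[k-1:k+2];P.append((u,150+k+.5+.5*(a-c)/(a-2*b+c)))
P=np.array(P);vx,vy,x0,y0=cv2.fitLine(P.astype(np.float32),cv2.DIST_HUBER,0,.01,.01).ravel()
f=lambda u:(u,y0+(u-x0)*vy/vx)
a,b=onz(S,f(120),.035)[:2],onz(S,f(200),.035)[:2];d=a-b
print("fence edge",a,b,np.degrees(np.arctan2(d[1],d[0])), [f(120),f(200)])
print("stop face/top",quad([A(562,178)],.045),quad([A(598,335)],.045),"far top corner",quad([A(622,330)],.045))
print("tab top rear edge(z.091)",quad([A(470,90),A(482,162)],.091))
print("pointer edge",quad([A(545,95),A(556,152)],.047))
print("loupe",quad([A(680,240)],.03),"wa",quad([A(36,398)],.04),"wb",onz(S,(299,192),.04),"pot",onz(S,(320,85),.1))
cm=((hsv[...,1]<70)&(hsv[...,2]>110)).astype(np.uint8);cm=cv2.morphologyEx(cm,3,np.ones((15,15),np.uint8))
print("console hand",(q:=quad([C(75,370),C(218,407),C(185,553),C(38,515)],.045)).round(4).tolist(),q.mean(0))
for i,j in((1,0),(2,3),(3,0),(2,1)):d=q[j]-q[i];print(np.hypot(*d),np.degrees(np.arctan2(*d[::-1])))
r=cv2.minAreaRect(rect(cm,(275,120,338,187)));print("console mask",r,onz(S,r[0],.045))
d=quad([C(143,398)],.045);print("black dot",d, "knob", quad([C(128,459)],.077))
E
```

```text
box top hand [[0.5043, 0.2297], [0.5361, 0.1234], [0.4732, 0.1047], [0.4423, 0.2118]] [0.488955  0.1673905]
0.11099995836446866 106.664293767532
0.11144356663440792 106.10854118808918
beam [[0.5246, 0.3298], [0.5667, 0.3367]]
fence edge [0.52285732 0.32612002] [0.58005113 0.11191655] 104.9496167340489 [(120, np.float32(179.19975)), (200, np.float32(156.29245))]
stop face/top [[0.56706933 0.06590497]] [[0.48256249 0.04831845]] far top corner [[0.48493713 0.03552428]]
tab top rear edge(z.091) [[0.60743297 0.11010306]
 [0.56981019 0.10449496]]
pointer edge [[0.61172054 0.0740711 ]
 [0.58084538 0.06874604]]
loupe [[0.53407979 0.00370842]] wa [[0.45624252 0.34657455]] wb [ 0.47731235 -0.15134273  0.04      ] pot [ 0.7508198  -0.20808707  0.1       ]
console hand [[0.6535, -0.135], [0.6225, -0.2444], [0.5102, -0.2148], [0.5418, -0.1032]] [ 0.58199974 -0.17435744]
0.11369099082886784 74.13755109936919
0.11598196450425192 74.15727338273936
0.11613375875814128 -15.868362784203152
0.1161162015706679 -14.73784862783023
console mask ((305.83074951171875, 152.95384216308594), (43.8528938293457, 42.97583770751953), 15.255120277404785) [ 0.58156282 -0.17249374  0.045     ]
black dot [[ 0.63065414 -0.18673199]] knob [[ 0.57865003 -0.16933594]]
```

```bash
python3 - <<'E'
from h import *
def fit(g,us,v0,ch,sgn,w=3.5,horizontal=True):
    P=[]
    for u in us:
        v=v0(u);lo=int(round(v-w));n=int(2*w)+2
        col=(g[lo:lo+n,u,ch] if horizontal else g[u,lo:lo+n,ch]);d=sgn*np.diff(col);k=np.argmax(d)
        if 0<k<len(d)-1:
            a,b,c=d[k-1:k+2];P.append((u,lo+k+.5+.5*(a-c)/(a-2*b+c)))
    P=np.array(P);vx,vy,x0,y0=cv2.fitLine(P.astype(np.float32),cv2.DIST_HUBER,0,.01,.01).ravel()
    f=lambda u:y0+(u-x0)*vy/vx
    print("resid",np.abs(P[:,1]-f(P[:,0])).mean().round(2),len(P));return f
S=load("top0.npz");g=cv2.GaussianBlur(S["color"],(0,0),.6).astype(float)
def rep(n,p,q,z):
    a,b=onz(S,p,z)[:2],onz(S,q,z)[:2];d=b-a;print(n,a.round(4),b.round(4),np.degrees(np.arctan2(d[1],d[0])).round(2))
f=fit(g,range(130,186),lambda u:125+(268-((u-105)*5+2-70)*.1937)/5,0,-1)
rep("fence front top",(186,f(186)),(125,f(125)),.035)
f=fit(g,range(120,182),lambda u:125+(192-((u-105)*5+2-57)*.21)/5,0,1)
rep("fence back top",(186,f(186)),(125,f(125)),.035)
f=fit(g,range(165,187),lambda v:105+(562+((v-125)*5+2-178)*36/157)/5,1,-1,horizontal=False)
rep("stop face top",(f(188),188),(f(165),165),.045)
# box edges
f=fit(g,range(160,194),lambda u:125+(302-((u-105)*5+2-255)*.32)/5,2,1)
rep("box far",(194,f(194)),(160,f(160)),.045)
f=fit(g,range(165,202),lambda u:125+(418-((u-105)*5+2-290)*.312)/5,2,-1)
rep("box near",(200,f(200)),(166,f(166)),.045)
f=fit(g,range(176,193),lambda v:105+(455+((v-125)*5+2-238)*37/117)/5,2,-1,horizontal=False)
rep("box right",(f(192),192),(f(176),176),.045)
f=fit(g,range(188,206),lambda v:105+(255+((v-125)*5+2-302)*35/116)/5,2,1,horizontal=False)
rep("box left",(f(205),205),(f(188),188),.045)
E
```

```text
resid 0.08 56
fence front top [0.5601 0.1498] [0.5271 0.3128] 101.47
resid 0.08 62
fence back top [0.6053 0.1492] [0.5723 0.3127] 101.42Traceback (most recent call last):
  File "<stdin>", line 19, in <module>
  File "<stdin>", line 9, in fit
cv2.error: OpenCV(4.12.0) /io/opencv/modules/imgproc/src/linefit.cpp:618: error: (-215:Assertion failed) npoints2 >= 0 || npoints3 >= 0 in function 'fitLine'
```

Gauge yaw is 11.45°, with the fence face at u = 0.579 and the stop face at v = −0.049 in gauge axes. The box needs about +33 mm in u, −61 mm in v and −5° of turn. I'll move to a spot on its robot side.

move_arm([
  [[210, 230, 0], [0, 0, -37.8], 0.3],
  [[210, 230, 0], [0, 0, -37.8], 0.3],
  [[210, 230, 0], [0, 0, -37.8], 0.3],
  [[210, 230, 0], [0, 0, -37.8], 0.3],
  [[210, 230, 0], [0, 0, -37.8], 0.3],
  [[210, 230, 0], [0, 0, -37.8], 0.3],
  [[210, 230, 0], [0, 0, -37.8], 0.3],
  [[210, 230, 0], [0, 0, -37.8], 0.3],
  [[210, 230, 0], [0, 0, -37.8], 0.3],
  [[210, 230, 0], [0, 0, -37.8], 0.3],
])

```text
clock: 0.93
tool_pos: [0.3859, 0.3044, 0.2095]
orientation: [-180.0, -0.0, 11.3]
force: [-1.4, 0.5, -0.7]
opening: 0.0615
gripper_force: 0.0
```

move_arm([
  [[11, 156, 0], [0, 0, 0], 0.3],
  [[11, 156, 0], [0, 0, 0], 0.3],
  [[11, 156, 0], [0, 0, 0], 0.3],
  [[11, 156, 0], [0, 0, 0], 0.3],
  [[11, 156, 179], [0, 0, 0], 0.3],
  [[11, 156, 179], [0, 0, 0], 0.3],
  [[11, 156, 179], [0, 0, 0], 0.3],
  [[11, 156, 179], [0, 0, 0], 0.3],
  [[11, 156, 179], [0, 0, 0], 0.3],
  [[11, 156, 179], [0, 0, 0], 0.3],
])

```text
clock: 1.77
tool_pos: [0.4252, 0.1536, 0.0265]
orientation: [179.8, 0.4, 11.5]
force: [0.2, -0.2, 0.1]
opening: 0.0611
gripper_force: 0.0
```

move_arm([
  [[6, 0, -2], [0, 0, 0], 0.3],
  [[11, 0, -2], [0, 0, 0], 0.3],
  [[15, 0, -2], [0, 0, 0], 0.3],
  [[19, 0, -2], [0, 0, 0], 0.3],
  [[23, 0, -2], [0, 0, 0], 0.3],
  [[27, 0, -2], [0, 0, 0], 0.3],
  [[31, 0, -2], [0, 0, 0], 0.3],
  [[35, 0, -2], [0, 0, 0], 0.3],
  [[39, 0, -2], [0, 0, 0], 0.3],
  [[43, 0, -2], [0, 0, 0], 0.3],
])

```text
clock: 2.6
tool_pos: [0.47, 0.1634, 0.0323]
orientation: [180.0, 0.0, 11.4]
force: [0.5, -0.3, -0.5]
opening: 0.0613
gripper_force: 0.0
```

```bash
python3 - <<'E'
from plant import ctrl
import cv2,numpy as np
o=ctrl.get_obs();print(o["tool_pos"],o["force"])
p=o["tool_pos"];print("uv",p[0]*.9801+p[1]*.1985,-p[0]*.1985+p[1]*.9801)
s=ctrl.snapshot("scene")["color"]
cv2.imwrite("pics/c.png",cv2.resize(s[120:280,200:420],None,fx=3.6,fy=3.6,interpolation=cv2.INTER_CUBIC))
E
```

```text
[0.46996953 0.16342827 0.03226573] [ 0.49807926 -0.32370043 -0.49102176]
uv 0.4930576482523004 0.06688709633914523
```

View pics/c.png

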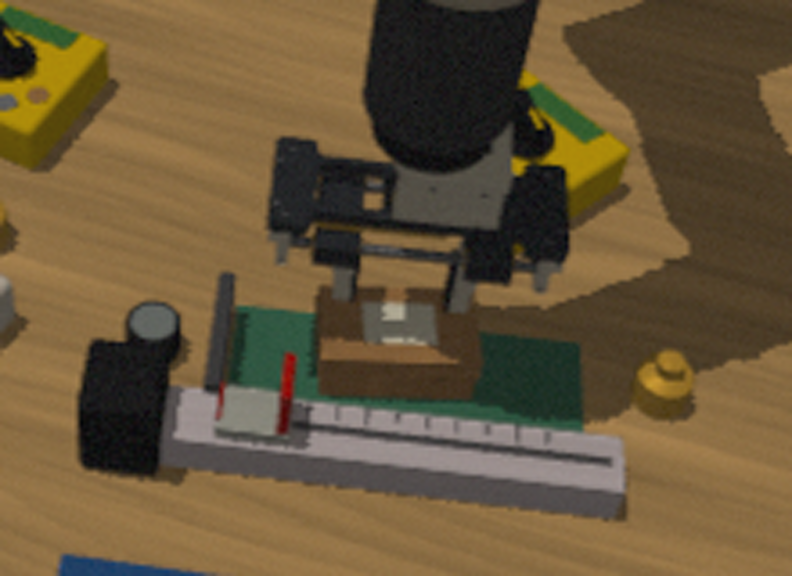

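The view shows both fingers on the box's near face (345,300 and 460,300) and the box square with the fence. I'll push on slowly to the fence.

move_arm([
  [[1.5, 0, 0], [0, 0, 0], 0.3],
  [[3, 0, 0], [0, 0, 0], 0.3],
  [[4.5, 0, 0], [0, 0, 0], 0.3],
  [[6, 0, 0], [0, 0, 0], 0.3],
  [[7, 0, 0], [0, 0, 0], 0.3],
  [[8, 0, 0], [0, 0, 0], 0.3],
  [[9, 0, 0], [0, 0, 0], 0.3],
])

```text
clock: 3.23
tool_pos: [0.4785, 0.1652, 0.0323]
orientation: [180.0, 0.0, 11.5]
force: [-0.3, 0.3, 0.0]
opening: 0.0613
gripper_force: 0.0
```

move_arm([
  [[0.5, 0, 0], [0, 0, 0], 0.3],
  [[1, 0, 0], [0, 0, 0], 0.3],
  [[1.5, 0, 0], [0, 0, 0], 0.3],
  [[1.5, 0, 0], [0, 0, 0], 0.3],
])

```text
clock: 3.57
tool_pos: [0.4799, 0.1655, 0.0323]
orientation: [180.0, 0.0, 11.5]
force: [0.2, 0.3, 0.8]
opening: 0.0612
gripper_force: 0.0
```

move_arm([
  [[0.5, 0, 0], [0, 0, 0], 0.3],
  [[1, 0, 0], [0, 0, 0], 0.3],
  [[1.5, 0, 0], [0, 0, 0], 0.3],
  [[2, 0, 0], [0, 0, 0], 0.3],
])

```text
clock: 3.9
tool_pos: [0.4819, 0.1659, 0.0323]
orientation: [180.0, 0.0, 11.5]
force: [-0.2, -0.5, -0.3]
opening: 0.0615
gripper_force: 0.0
```

move_arm([
  [[0.5, 0, 0], [0, 0, 0], 0.3],
  [[1, 0, 0], [0, 0, 0], 0.3],
  [[1, 0, 0], [0, 0, 0], 0.3],
])

```text
clock: 4.15
tool_pos: [0.4829, 0.1661, 0.0322]
orientation: [180.0, -0.0, 11.5]
force: [-0.2, -0.1, -0.5]
opening: 0.0613
gripper_force: 0.0
```

move_arm([
  [[0.7, 0, 0], [0, 0, 0], 0.3],
  [[1.4, 0, 0], [0, 0, 0], 0.3],
  [[2, 0, 0], [0, 0, 0], 0.3],
  [[2, 0, 0], [0, 0, 0], 0.3],
])

```text
clock: 4.48
tool_pos: [0.4849, 0.1665, 0.0323]
orientation: [-180.0, -0.0, 11.5]
force: [0.7, -0.7, 0.3]
opening: 0.0612
gripper_force: 0.0
```

```bash
python3 - <<'E'
from plant import ctrl
import cv2,numpy as np
from h import *
o=ctrl.get_obs();print(o["tool_pos"],o["force"])
z=ctrl.snapshot("scene");s=z["color"];np.savez("sc1.npz",**z)
cv2.imwrite("pics/d.png",cv2.resize(s[180:280,200:400],None,fx=4,fy=4,interpolation=cv2.INTER_CUBIC))
E
```

```text
[0.48492623 0.16653705 0.03228304] [ 0.73638297 -0.65331923  0.34674779]
```

View pics/d.png

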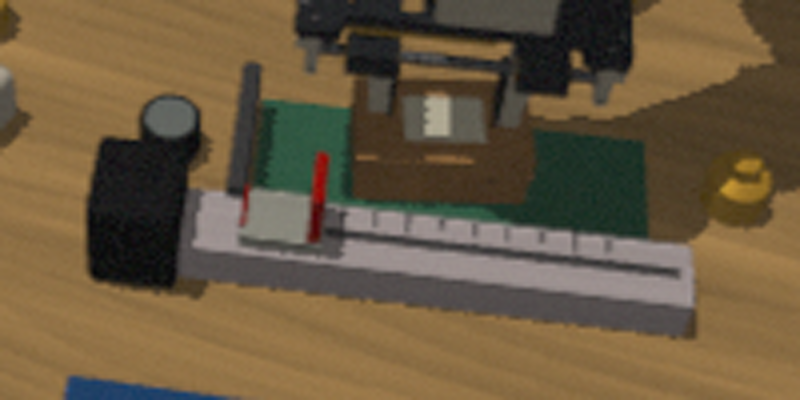

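```bash
python3 - <<'E'
from h import *
from plant import ctrl
S=load("sc1.npz");ex=np.array([.9801,.1985]);ey=np.array([-.1985,.9801])
P=lambda x,y:(200+(x-1.5)/4,180+(y-1.5)/4)
def uv(p,z):
    w=onz(S,p,z)[:2];return (np.round([w@ex,w@ey],4)).tolist()
for n,p,z in[("top far L",(352,158),.045),("top far R",(536,165),.045),("top near L",(355,82),.045),("bot far L",(357,193),0),("bot far R",(530,204),0),("fingtip L",(380,112),.013),("fingtip R",(510,125),.013),("beam end",(692,250),.035)]:print(n,uv(P(*p),z))
p=ctrl.get_obs()["tool_pos"]
for v in(.0,.031,.052,-.031,-.052):
    w=np.array([p[0]+ey[0]*v,p[1]+ey[1]*v]);
    for z in(.013,.06):a=proj(S,[*w,z]);print(v,z,((a-[200,180])*4+1.5).round(0))
t=ctrl.snapshot("top");np.savez("top1.npz",**t)
cv2.imwrite("pics/e.png",cv2.resize(t["color"][125:225,105:265],None,fx=5,fy=5,interpolation=cv2.INTER_CUBIC))
E
```

```text
top far L [0.553, 0.0153]
top far R [0.5424, 0.1277]
top near L [0.4929, 0.0129]
bot far L [0.5464, 0.0218]
bot far R [0.5395, 0.1311]
fingtip L [0.4895, 0.0317]
fingtip R [0.4882, 0.1158]
beam end [0.5851, 0.2225]
0.0 0.013 [433. 141.]
0.0 0.06 [442.  95.]
0.031 0.013 [482. 147.]
0.031 0.06 [492. 101.]
0.052 0.013 [515. 150.]
0.052 0.06 [526. 105.]
-0.031 0.013 [385. 136.]
-0.031 0.06 [392.  90.]
-0.052 0.013 [352. 132.]
-0.052 0.06 [359.  86.]
```

View pics/e.png

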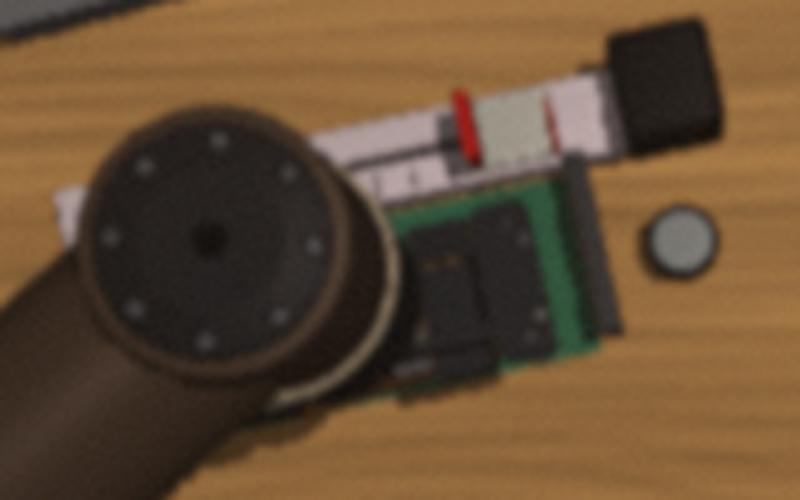

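The box has not moved: its far edge is still at pixels 288,219. The fingers appear above or through it, so I need to check the real fingertip height.

```bash
python3 - <<'E'
from h import *
from plant import ctrl
T=load("top1.npz");S=load("sc1.npz");ex=np.array([.9801,.1985]);ey=np.array([-.1985,.9801])
A=lambda x,y:(105+(x-2)/5,125+(y-2)/5);P=lambda x,y:(200+(x-1.5)/4,180+(y-1.5)/4)
def uv(s,p,z):
    w=onz(s,p,z)[:2];return (np.round([w@ex,w@ey],4)).tolist()
for z in(.08,.1,.12,.14,.16):print(z,"top: far",uv(T,A(525,205),z),"near",uv(T,A(555,355),z))
for z in(.0,.02,.045,.06,.08,.1):print(z,"tipL",uv(S,P(380,112),z),"tipR",uv(S,P(510,125),z))
o=ctrl.get_obs();print(o["joint_pos"],o["tool_pos"],o["tau"])
s=ctrl.snapshot("scene")["color"]
cv2.imwrite("pics/f.png",cv2.resize(s[90:240,240:400],None,fx=4,fy=4,interpolation=cv2.INTER_CUBIC))
E
```

```text
0.08 top: far [0.5541, -0.027] near [0.4745, -0.0253]
0.1 top: far [0.5513, -0.0278] near [0.473, -0.0262]
0.12 top: far [0.5485, -0.0286] near [0.4714, -0.027]
0.14 top: far [0.5457, -0.0295] near [0.4699, -0.0279]
0.16 top: far [0.5429, -0.0303] near [0.4684, -0.0287]
0.0 tipL [0.4791, 0.0323] tipR [0.4779, 0.1175]
0.02 tipL [0.495, 0.0314] tipR [0.4937, 0.1148]
0.045 tipL [0.5148, 0.0302] tipR [0.5136, 0.1113]
0.06 tipL [0.5267, 0.0295] tipR [0.5255, 0.1093]
0.08 tipL [0.5426, 0.0285] tipR [0.5414, 0.1065]
0.1 tipL [0.5584, 0.0275] tipR [0.5573, 0.1038]
[ 4.09252850e+01  1.63662519e+01 -3.23589344e+01 -5.84519281e-04
 -4.12750224e+01  6.05267750e+01] [0.48478955 0.16646606 0.03226042] [-5.03882824e-03 -4.38332212e+01  2.06966257e+01  4.86983433e+00
  9.02903988e-02  2.93600213e-03]
```

View pics/f.png

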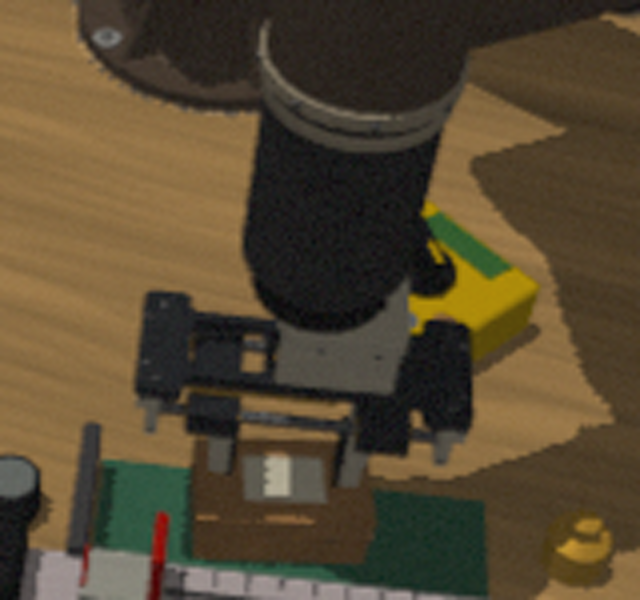

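```bash
python3 - <<'E'
from h import *
S=load("sc1.npz");ex=np.array([.9801,.1985]);ey=np.array([-.1985,.9801])
for z in(.04,.06,.079,.1,.12,.14):
    print(z,[((proj(S,[*(ex*(.508+a)+ey*(.067+b)),z])-[240,90])*4+1.5).round(0).tolist() for a,b in((.039,-.0965),(.039,.0965),(-.039,-.0965),(.0095,-.0305),(.0095,-.051))])
E
```

```text
0.04 [[120.0, 507.0], [433.0, 542.0], [131.0, 411.0], [229.0, 481.0], [196.0, 478.0]]
0.06 [[122.0, 487.0], [440.0, 523.0], [133.0, 391.0], [232.0, 462.0], [199.0, 458.0]]
0.079 [[123.0, 468.0], [446.0, 504.0], [135.0, 372.0], [235.0, 442.0], [202.0, 439.0]]
0.1 [[125.0, 446.0], [452.0, 483.0], [137.0, 349.0], [239.0, 421.0], [205.0, 417.0]]
0.12 [[127.0, 425.0], [459.0, 462.0], [139.0, 328.0], [242.0, 399.0], [208.0, 395.0]]
0.14 [[129.0, 403.0], [466.0, 440.0], [141.0, 305.0], [246.0, 377.0], [211.0, 373.0]]
```

move_arm([
  [[0, 0, -40], [0, 0, 0], 0.3],
  [[0, 0, -60], [0, 0, 0], 0.3],
  [[0, 0, -60], [0, 0, 0], 0.3],
  [[0, 0, -60], [0, 0, 0], 0.3],
])

```text
clock: 4.97
tool_pos: [0.4855, 0.1671, 0.0936]
orientation: [-179.9, -0.2, 11.5]
force: [-0.4, 0.1, -0.3]
opening: 0.061
gripper_force: 0.0
```

```bash
python3 - <<'E'
from h import *
from plant import ctrl
o=ctrl.get_obs();p=o["tool_pos"];print(p)
S=ctrl.snapshot("scene");np.savez("sc2.npz",**S);ex=np.array([.9801,.1985]);ey=np.array([-.1985,.9801])
g=cv2.cvtColor(S["color"],cv2.COLOR_BGR2HSV).astype(int)
# follow right finger (v -0.041) in z relative to the TCP
for d in range(-35,85,5):
    r=[]
    for b in(-.041,.041):
        a=proj(S,[*(p[:2]+ey*b+ex*.0095),p[2]+d/1000]);r+=[a.round(0).tolist(),g[int(round(a[1])),int(round(a[0]))].tolist()]
    print(d,*r)
E
```

```text
[0.48546066 0.16710932 0.09356329]
-35 [294.0, 205.0] [17, 129, 71] [327.0, 209.0] [15, 150, 68]
-30 [294.0, 204.0] [15, 144, 69] [327.0, 208.0] [17, 131, 70]
-25 [294.0, 203.0] [16, 128, 68] [327.0, 206.0] [15, 146, 68]
-20 [294.0, 201.0] [16, 137, 67] [328.0, 205.0] [15, 124, 68]
-15 [294.0, 200.0] [14, 131, 64] [328.0, 204.0] [16, 144, 69]
-10 [295.0, 199.0] [16, 136, 92] [328.0, 203.0] [17, 141, 67]
-5 [295.0, 198.0] [17, 132, 122] [329.0, 201.0] [15, 131, 68]
0 [295.0, 196.0] [18, 132, 137] [329.0, 200.0] [17, 133, 94]
5 [295.0, 195.0] [17, 129, 136] [329.0, 199.0] [17, 130, 131]
10 [295.0, 194.0] [18, 129, 132] [330.0, 197.0] [17, 126, 144]
15 [296.0, 192.0] [19, 93, 104] [330.0, 196.0] [18, 121, 129]
20 [296.0, 191.0] [21, 56, 86] [330.0, 195.0] [20, 66, 93]
25 [296.0, 190.0] [14, 35, 81] [331.0, 193.0] [18, 38, 80]
30 [296.0, 188.0] [20, 37, 82] [331.0, 192.0] [23, 39, 79]
35 [296.0, 187.0] [21, 41, 81] [331.0, 191.0] [22, 36, 78]
40 [297.0, 186.0] [23, 40, 82] [332.0, 189.0] [23, 40, 82]
45 [297.0, 184.0] [18, 41, 80] [332.0, 188.0] [21, 39, 84]
50 [297.0, 183.0] [21, 40, 83] [332.0, 187.0] [28, 38, 80]
55 [297.0, 181.0] [30, 23, 33] [333.0, 185.0] [30, 24, 43]
60 [297.0, 180.0] [0, 0, 26] [333.0, 184.0] [168, 39, 33]
65 [298.0, 179.0] [90, 60, 17] [333.0, 182.0] [17, 100, 51]
70 [298.0, 177.0] [30, 11, 23] [334.0, 181.0] [9, 51, 35]
75 [298.0, 176.0] [113, 30, 34] [334.0, 179.0] [20, 93, 41]
80 [298.0, 174.0] [15, 13, 38] [334.0, 178.0] [9, 85, 42]
```

The finger ends sit about 34 mm higher than the reported TCP implies, so the fingers passed over the box. I'll allow for that, go back and descend lower.

move_arm([
  [[-35, 0, 0], [0, 0, 0], 0.3],
  [[-58, 0, 0], [0, 0, 0], 0.3],
  [[-58, 0, 0], [0, 0, 0], 0.3],
  [[-58, 0, 30], [0, 0, 0], 0.3],
  [[-58, 0, 60], [0, 0, 0], 0.3],
  [[-58, 0, 78], [0, 0, 0], 0.3],
  [[-58, 0, 84], [0, 0, 0], 0.3],
  [[-58, 0, 90], [0, 0, 0], 0.3],
  [[-58, 0, 90], [0, 0, 0], 0.3],
  [[-58, 0, 90], [0, 0, 0], 0.3],
])

```text
clock: 5.85
tool_pos: [0.4283, 0.1551, 0.0026]
orientation: [180.0, -0.0, 11.5]
force: [0.0, -0.5, 0.1]
opening: 0.0611
gripper_force: 0.0
```

move_arm([
  [[6, 0, 0], [0, 0, 0], 0.3],
  [[11, 0, 0], [0, 0, 0], 0.3],
  [[15, 0, 0], [0, 0, 0], 0.3],
  [[19, 0, 0], [0, 0, 0], 0.3],
  [[22, 0, 0], [0, 0, 0], 0.3],
  [[25, 0, 0], [0, 0, 0], 0.3],
  [[25, 0, 0], [0, 0, 0], 0.3],
])

```text
clock: 6.43
tool_pos: [0.453, 0.16, 0.0023]
orientation: [180.0, -0.0, 11.4]
force: [0.1, 0.0, 0.3]
opening: 0.0612
gripper_force: 0.0
```

```bash
cat >> h.py <<'E'
ex=np.array([.9801,.1985]);ey=np.array([-.1985,.9801])
def boxfar(S):
    "brown box: top mask corners in uv"
    h=cv2.cvtColor(S["color"],cv2.COLOR_BGR2HSV).astype(int)
    m=((h[...,0]>=8)&(h[...,0]<=20)&(h[...,1]>110)).astype(np.uint8);return h,m
E
python3 - <<'E'
from h import *
from plant import ctrl
o=ctrl.get_obs();p=o["tool_pos"];print(p,p[:2]@ex,p[:2]@ey,o["force"])
S=ctrl.snapshot("scene");S0=load("scene0.npz")
# image change of the box region: front bottom edge shift along image columns
for u in(292,300,310,320,328):
    for s in(S0,S):
        c=cv2.GaussianBlur(s["color"],(0,0),.6)[205:245,u].astype(int);r=c[:,2]-c[:,1];
        k=np.where(r>5)[0];print(u,205+k[k<35].max() if len(k) else None,end=" | ")
print()
E
```

```text
[0.4529875  0.16000447 0.00228458] 0.4757339373307183 0.06690236560921042 [0.13774801 0.02114134 0.32301999]
292 237 | 292 237 | 300 238 | 300 238 | 310 239 | 310 239 | 320 239 | 320 239 | 328 239 | 328 239 |
```

move_arm([
  [[3, 0, 0], [0, 0, 0], 0.3],
  [[6, 0, 0], [0, 0, 0], 0.3],
  [[9, 0, 0], [0, 0, 0], 0.3],
  [[12, 0, 0], [0, 0, 0], 0.3],
  [[15, 0, 0], [0, 0, 0], 0.3],
  [[18, 0, 0], [0, 0, 0], 0.3],
  [[20, 0, 0], [0, 0, 0], 0.3],
  [[22, 0, 0], [0, 0, 0], 0.3],
  [[22, 0, 0], [0, 0, 0], 0.3],
])

```text
clock: 7.23
tool_pos: [0.4745, 0.1645, 0.0023]
orientation: [-180.0, -0.0, 11.5]
force: [0.1, 0.7, 1.2]
opening: 0.0614
gripper_force: 0.0
```

```bash
cat >> h.py <<'E'
def edge(S,cols,z=.045):
    "far top edge of the box: lit lid -> dark front face, as uv, from scene view"
    out=[]
    for u in cols:
        c=cv2.GaussianBlur(S["color"],(0,0),.5)[185:240,u].astype(int)
        out.append((u,"".join("b" if a[2]>a[1]+14 else "g" if a[1]>a[2]+5 else "." for a in c)))
    return out
E
python3 - <<'E'
from h import *
from plant import ctrl
o=ctrl.get_obs();p=o["tool_pos"];print(p,p[:2]@ex,p[:2]@ey,o["force"])
S=ctrl.snapshot("scene");S0=load("scene0.npz");np.savez("sc3.npz",**S)
for s in(S0,S):
    for e in edge(s,(286,292,300,310,320,328,336)):print(*e)
E
```

```text
[0.4745098  0.16446896 0.00226498] 0.4977141419687918 0.06700583721024293 [0.10005321 0.71973377 1.18387113]
286 bbbbbbbbbbbbbbbbbbbbbbggggggggggggggggggggggggg........
292 bbbbbbbbbbbbbbbbbbbbbbbbbbbbbbbbbbbbbbbbbbbb.gg........
300 bbbbbbbbbbbbbbbbbbbbbbbbbbbbbbbbbbbbbb.bb.bb.ggg.......
310 bbbbbbbbbbbbbbbbbbbb..........bbbbbbbbb.bbbb..gggg.....
320 bbbbbbbbbbbbbbbbbbbbb..........bbbbbbbbbbbbbb.ggggg....
328 bbbbbbbbbbbbbbbbbbbbbbbbbbbbbbbbbbbbbbb.bbbbb.ggggg....
336 bbbbbbbbbbbbbbbbbbbbbbbbbbb.gggggggggggggggggggggggg...
286 .......bb..........bb.ggggggggg......bbbbb.............
292 ......................bbbbbbbbbbbbbbbbbbbbbbbbb........
300 bbb.....bbbb...bbbbbbb.bbbb...........bbbbbbbbbb.......
310 .........bbbb...bbbbbbbbbbbb............bbbbbbbbb......
320 ..........bbbb...bbbbbbbbbbbbbbbb.bbbbbbbbbbbbbbbb.....
328 ..........................bbbbbbbbbbbbbbbbbbbbbbbb.....
336 .........................b..gggggggggggggggggggggggg...
```

The box moves now and the green strip in front of the fence is gone. I'll push the last few millimetres gently.

move_arm([
  [[1.5, 0, 0], [0, 0, 0], 0.3],
  [[3, 0, 0], [0, 0, 0], 0.3],
  [[4, 0, 0], [0, 0, 0], 0.3],
  [[5, 0, 0], [0, 0, 0], 0.3],
  [[5.5, 0, 0], [0, 0, 0], 0.3],
])

```text
clock: 7.7
tool_pos: [0.4785, 0.165, 0.0021]
orientation: [180.0, 0.1, 11.4]
force: [-6.8, -0.3, 4.4]
opening: 0.0616
gripper_force: 3.6
```

move_arm([
  [[0.5, 0, 0], [0, 0, 0], 0.3],
  [[1, 0, 0], [0, 0, 0], 0.3],
])

```text
clock: 7.87
tool_pos: [0.4785, 0.1648, 0.0019]
orientation: [180.0, 0.2, 11.4]
force: [-10.8, 1.0, 6.7]
opening: 0.0614
gripper_force: 5.4
```

move_arm([
  [[0.5, 0, 0], [0, 0, 0], 0.3],
  [[1, 0, 0], [0, 0, 0], 0.3],
])

```text
clock: 8.03
tool_pos: [0.4785, 0.1646, 0.0017]
orientation: [179.9, 0.3, 11.4]
force: [-14.0, 2.5, 8.0]
opening: 0.0611
gripper_force: 7.1
```

Fence contact is felt at u ≈ 0.5015. Next I'll back off and come round to the box's left end.

move_arm([
  [[-15, 0, 0], [0, 0, 0], 0.3],
  [[-25, 0, 0], [0, 0, 0], 0.3],
  [[-25, 0, -40], [0, 0, 0], 0.5],
  [[-25, 0, -80], [0, 0, 0], 0.8],
  [[-10, -30, -80], [0, 0, 7], 1],
  [[15, -60, -80], [0, 0, 14], 1],
  [[40, -85, -80], [0, 0, 21], 1],
  [[40, -85, -80], [0, 0, 28], 1],
  [[40, -85, -80], [0, 0, 35], 1],
  [[40, -85, -80], [0, 0, 42], 1],
])

```text
clock: 8.87
tool_pos: [0.5039, 0.2577, 0.082]
orientation: [-180.0, -0.0, -30.9]
force: [-0.6, -0.9, 0.3]
opening: 0.0139
gripper_force: 0.0
```

move_arm([
  [[0, 0, 0], [0, 0, 7], 1],
  [[0, 0, 0], [0, 0, 14], 1],
  [[0, 0, 0], [0, 0, 21], 1],
  [[0, 0, 0], [0, 0, 28], 1],
  [[0, 0, 0], [0, 0, 35], 1],
  [[0, 0, 0], [0, 0, 42], 1],
  [[0, 0, 0], [0, 0, 48], 1],
  [[0, 0, 0], [0, 0, 48], 1],
  [[0, 0, 0], [0, 0, 48], 1],
])

```text
clock: 9.62
tool_pos: [0.5038, 0.2572, 0.0824]
orientation: [-180.0, 0.0, -78.3]
force: [0.3, -0.2, 0.1]
opening: 0.0007
gripper_force: 0.0
```

```bash
cat > st.py <<'E'
from h import *
from plant import ctrl
o=ctrl.get_obs();p=o["tool_pos"];print("pos",p.round(4),"uv",(p[:2]@ex).round(4),(p[:2]@ey).round(4),"yaw",o["orientation"][2].round(2),"F",o["force"].round(1),"j",o["joint_pos"].round(0),o["opening"])
E
python3 st.py; python3 - <<'E'
from h import *
from plant import ctrl
S=ctrl.snapshot("scene");T=ctrl.snapshot("top");np.savez("sc4.npz",**S);np.savez("top4.npz",**T)
a=cv2.resize(S["color"][150:280,210:390],None,fx=4.4,fy=4.4,interpolation=cv2.INTER_CUBIC);cv2.imwrite("pics/g.png",a)
E
```

```text
pos [0.5038 0.2572 0.0824] uv 0.5448 0.152 yaw -78.35 F [ 0.3 -0.2  0.1] j [ 47.  17. -23.   0. -50. -35.] 0.0006549505675176364
```

View pics/g.png

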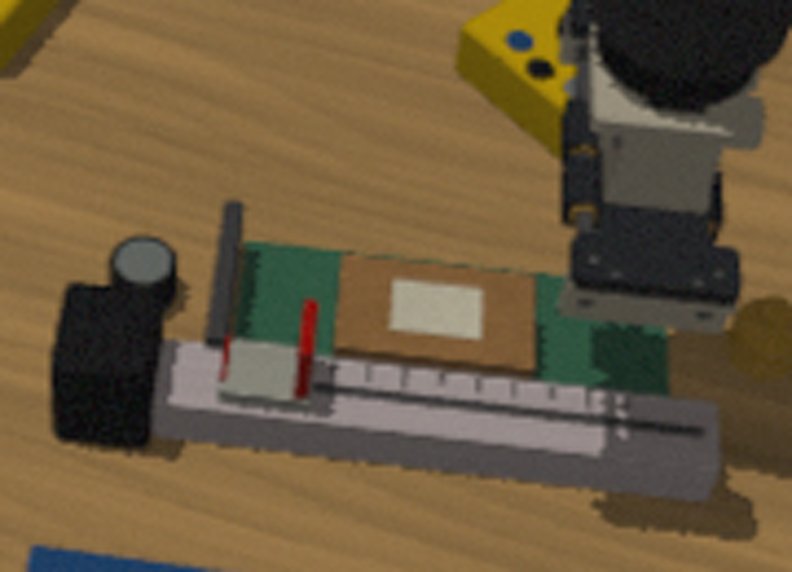

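The box is square and snug against the fence, with about 60 mm of green to the stop. I'll descend and push it along.

move_arm([
  [[0, 0, 40], [0, 0, 0.2], 1],
  [[0, 0, 70], [0, 0, 0.2], 1],
  [[0, 0, 80], [0, 0, 0.2], 1],
  [[0, 0, 80], [0, 0, 0.2], 1],
  [[8, 0, 80], [0, 0, 0.2], 1],
  [[14, 0, 80], [0, 0, 0.2], 1],
  [[18, 0, 80], [0, 0, 0.2], 1],
  [[22, 0, 80], [0, 0, 0.2], 1],
  [[26, 0, 80], [0, 0, 0.2], 1],
  [[30, 0, 80], [0, 0, 0.2], 1],
])

```text
clock: 10.55
tool_pos: [0.5106, 0.2281, 0.0034]
orientation: [-179.9, 0.1, -78.7]
force: [0.1, 3.5, 1.8]
opening: 0.0006
gripper_force: 1.3
```

move_arm([
  [[4, 0, 0], [0, 0, 0], 1],
  [[8, 0, 0], [0, 0, 0], 1],
  [[12, 0, 0], [0, 0, 0], 1],
  [[16, 0, 0], [0, 0, 0], 1],
  [[20, 0, 0], [0, 0, 0], 1],
  [[24, 0, 0], [0, 0, 0], 1],
  [[28, 0, 0], [0, 0, 0], 1],
  [[32, 0, 0], [0, 0, 0], 1],
  [[36, 0, 0], [0, 0, 0], 1],
  [[40, 0, 0], [0, 0, 0], 1],
])

```text
clock: 11.38
tool_pos: [0.5174, 0.1879, 0.0022]
orientation: [180.0, -0.0, -78.7]
force: [-0.7, 2.0, 1.7]
opening: 0.0006
gripper_force: 1.2
```

```bash
python3 st.py
```

```text
pos [0.5174 0.1879 0.0022] uv 0.5444 0.0815 yaw -78.75 F [-0.7  2.   1.7] j [ 40.  22. -29.  -0. -39. -29.] 0.0006359234278382129
```

move_arm([
  [[2, 0, 0], [0, 0, 0], 1],
  [[4, 0, 0], [0, 0, 0], 1],
  [[6, 0, 0], [0, 0, 0], 1],
  [[7, 0, 0], [0, 0, 0], 1],
  [[8, 0, 0], [0, 0, 0], 1],
  [[9, 0, 0], [0, 0, 0], 1],
])

```text
clock: 11.88
tool_pos: [0.5191, 0.1794, 0.0022]
orientation: [180.0, -0.0, -78.7]
force: [0.1, 2.2, 0.5]
opening: 0.0001
gripper_force: 0.9
```

move_arm([
  [[0.7, 0, 0], [0, 0, 0], 1],
  [[1.4, 0, 0], [0, 0, 0], 1],
  [[2, 0, 0], [0, 0, 0], 1],
])

```text
clock: 12.13
tool_pos: [0.5193, 0.179, 0.0022]
orientation: [-180.0, 0.1, -78.8]
force: [-7.3, 13.3, 1.4]
opening: 0.0009
gripper_force: 7.1
```

move_arm([
  [[0.7, 0, 0], [0, 0, 0], 1],
  [[1.4, 0, 0], [0, 0, 0], 1],
])

```text
clock: 12.3
tool_pos: [0.5195, 0.179, 0.0023]
orientation: [-179.9, 0.2, -78.8]
force: [-10.5, 20.6, 1.1]
opening: 0.0004
gripper_force: 11.2
```

The box is against the stop, with contact at v ≈ 0.072. A short two-finger nudge on the near face will confirm it is still snug on the fence.

move_arm([
  [[-10, 0, 0], [0, 0, 0], 1],
  [[-20, 0, 0], [0, 0, 0], 1],
  [[-20, 0, -40], [0, 0, 0], 0.8],
  [[-20, 0, -75], [0, 0, 0], 0.5],
  [[-20, 20, -75], [0, 0, -7], 0.5],
  [[0, 50, -75], [0, 0, -14], 0.5],
  [[30, 75, -75], [0, 0, -21], 0.5],
  [[52, 75, -75], [0, 0, -28], 0.5],
  [[52, 75, -75], [0, 0, -35], 0.5],
  [[52, 75, -75], [0, 0, -42], 0.5],
])

```text
clock: 13.13
tool_pos: [0.456, 0.1094, 0.0775]
orientation: [180.0, -0.0, -36.5]
force: [-0.1, 0.8, 0.5]
opening: 0.0429
gripper_force: 0.0
```

move_arm([
  [[0, 0, 0], [0, 0, -7], 0.5],
  [[0, 0, 0], [0, 0, -14], 0.5],
  [[0, 0, 0], [0, 0, -21], 0.5],
  [[0, 0, 0], [0, 0, -28], 0.5],
  [[0, 0, 0], [0, 0, -35], 0.5],
  [[0, 0, 0], [0, 0, -42], 0.5],
  [[0, 0, 0], [0, 0, -48.2], 0.5],
  [[0, 0, 0], [0, 0, -48.2], 0.5],
  [[0, 0, 0], [0, 0, -48.2], 0.5],
])

```text
clock: 13.88
tool_pos: [0.4563, 0.1105, 0.0772]
orientation: [180.0, 0.0, 11.3]
force: [1.1, -0.4, -0.6]
opening: 0.0438
gripper_force: 0.0
```

```bash
python3 st.py
```

```text
pos [0.4563 0.1105 0.0772] uv 0.4691 0.0177 yaw 11.26 F [ 1.1 -0.4 -0.6] j [ 38.   9. -35.   0. -46.  64.] 0.04375120445789511
```

move_arm([
  [[0, 0, 40], [0, 0, -0.2], 0.5],
  [[0, 0, 70], [0, 0, -0.2], 0.5],
  [[0, 0, 75], [0, 0, -0.2], 0.5],
  [[10, 0, 75], [0, 0, -0.2], 0.5],
  [[18, 0, 75], [0, 0, -0.2], 0.5],
  [[24, 0, 75], [0, 0, -0.2], 0.5],
  [[28, 0, 75], [0, 0, -0.2], 0.5],
  [[30, 0, 75], [0, 0, -0.2], 0.5],
  [[31.5, 0, 75], [0, 0, -0.2], 0.5],
  [[32.5, 0, 75], [0, 0, -0.2], 0.5],
])

```text
clock: 14.72
tool_pos: [0.4878, 0.1167, 0.0026]
orientation: [-180.0, 0.0, 11.6]
force: [-4.3, -0.1, 2.3]
opening: 0.0437
gripper_force: 1.6
```

move_arm([
  [[0.7, 0, 0], [0, 0, 0], 0.5],
  [[1.4, 0, 0], [0, 0, 0], 0.5],
  [[2, 0, 0], [0, 0, 0], 0.5],
])

```text
clock: 14.97
tool_pos: [0.4881, 0.1165, 0.002]
orientation: [180.0, 0.2, 11.6]
force: [-10.0, 1.9, 6.0]
opening: 0.0441
gripper_force: 4.9
```

```bash
python3 st.py; python3 - <<'E'
from h import *
S=load("scene0.npz");T=load("top0.npz")
# knob: triangulate dark blobs around the console centre
for s,name in((T,"top"),(S,"scene")):
    c=proj(s,[.58,-.171,.06]);print(name,c)
    g=cv2.cvtColor(s["color"],cv2.COLOR_BGR2GRAY);x,y=c.round().astype(int)
    print(g[y-12:y+12,x-12:x+12])
E
```

```text
pos [0.4881 0.1165 0.002 ] uv 0.5015 0.0173 yaw 11.61 F [-10.    1.9   6. ] j [ 36.  18. -35.  -0. -37.  66.] 0.044074393773800215
top [306.00553643 152.68558382]
[[ 84  97 131 154 159 162 161 160 164 165 163 163 163 161 158 160 161 162
  163 165 167 152 106  62]
 [ 90 112 138 157 161 161 162 163 163 162 159 158 155 142 135 144 153 152
  159 164 165 153 116  74]
 [112 131 151 160 162 162 161 164 158 151 141 133 125 106  96 117 128 129
  149 162 166 160 134 101]
 [139 150 159 163 164 161 158 152 141 118  97  85  76  59  77 110 109 102
  134 161 167 164 154 136]
 [156 160 162 162 162 151 136 122  99  73  51  37  33  40  85 116  97  78
  115 153 164 166 165 161]
 [162 161 161 163 158 132  97  72  52  36  27  16  21  52 101 120  88  57
   86 131 156 165 165 166]
 [161 162 163 164 146 105  59  38  31  26  23  20  25  67 117 119  80  41
   57 105 145 164 168 167]
 [161 163 162 153 124  79  43  29  29  25  24  20  34  79 124 113  68  36
   36  75 126 156 166 166]
 [162 162 157 133  89  53  31  33  31  26  22  21  31  73 111  92  52  31
   30  52  99 143 164 167]
 [162 164 153 112  62  35  3
[... 3246 characters left out ...]
35 106  53  14  18  20  11  10  14  20  14  20  10  11  16  16  13
   23  20  26  30 115 135]
 [136 138 111  59  17  15  14  14  16  11  17  19  15  21  15  15  23  24
   23  16  16  53 117 137]
 [140 139 123  78  17  13  15  21  11  14  18  13  19  15  14  21  29  25
   15  17  19  70 121 136]
 [137 138 137  99  43  16  12  15  10  11  17  16  13  16  29  24  27  18
   21  18  63 122 140 138]
 [137 138 137 114  68  30  20  10  13  16  14  23  21  18  26  24  19  19
   30  37 113 137 138 138]
 [140 135 137 138 112  67  27  20  16  15  15  21  19  13  15  16  12  25
   64  90 124 138 140 139]
 [137 138 138 139 137 113  79  63  42  16  22  24  17  22  19  36  59  75
  122 137 137 136 139 137]]
```

Fence contact repeats at u = 0.5015, so the box is snug in the corner. The knob is at about (0.581, −0.172) with its bar at −15.2°. Next is the selector.

move_arm([
  [[-15, 0, 0], [0, 0, 0], 0.5],
  [[-25, 0, 0], [0, 0, 0], 0.5],
  [[-25, 0, -40], [0, 0, 0], 0.2],
  [[-25, 0, -80], [0, 0, 0], 0],
  [[-25, 20, -120], [0, 0, 0], 0],
  [[-15, 60, -120], [0, 0, 0], 0],
  [[0, 100, -120], [0, 0, 0], 0],
  [[10, 140, -120], [0, 0, 0], 0],
  [[20, 180, -120], [0, 0, 0], 0],
  [[20, 180, -120], [0, 0, 0], 0],
])

```text
clock: 15.8
tool_pos: [0.5483, -0.0598, 0.1224]
orientation: [179.9, -0.1, 11.4]
force: [0.1, 1.2, 1.4]
opening: 0.0865
gripper_force: 0.0
```

move_arm([
  [[11, 40, 0], [0, 0, 7], 0],
  [[11, 80, 0], [0, 0, 14], 0],
  [[11, 121, 0], [0, 0, 21], 0],
  [[11, 121, 0], [0, 0, 26.7], 0],
  [[11, 121, 0], [0, 0, 26.7], 0],
  [[11, 121, 0], [0, 0, 26.7], 0],
  [[11, 121, 0], [0, 0, 26.7], 0],
])

```text
clock: 16.38
tool_pos: [0.5812, -0.1703, 0.1224]
orientation: [-180.0, -0.0, -14.8]
force: [0.0, 0.1, 0.2]
opening: 0.0879
gripper_force: 0.0
```

```bash
python3 st.py
```

```text
pos [ 0.5812 -0.1703  0.1224] uv 0.5359 -0.2823 yaw -14.82 F [0.  0.1 0.2] j [  2.  18. -15.  -0. -57.  73.] 0.0878788085886289
```

move_arm([
  [[0, 2, 40], [0, 0, 0.4], 0],
  [[0, 2, 65], [0, 0, 0.4], 0.3],
  [[0, 2, 75], [0, 0, 0.4], 0.4],
  [[0, 2, 80], [0, 0, 0.4], 0.5],
  [[0, 2, 84], [0, 0, 0.4], 0.6],
  [[0, 2, 84], [0, 0, 0.4], 0.7],
])

```text
clock: 16.88
tool_pos: [0.5816, -0.1725, 0.0388]
orientation: [180.0, -0.0, -15.3]
force: [0.3, 0.7, -0.8]
opening: 0.06
gripper_force: 0.0
```

move_arm([
  [[0, 0, 0], [0, 0, 0], 0.8],
  [[0, 0, 0], [0, 0, 0], 0.85],
  [[0, 0, 0], [0, 0, 0], 0.95],
  [[0, 0, 0], [0, 0, 0], 1],
  [[0, 0, 0], [0, 0, 0], 1],
])

```text
clock: 17.3
tool_pos: [0.5811, -0.1731, 0.0388]
orientation: [-180.0, -0.0, -15.4]
force: [-0.5, 0.1, 0.7]
opening: 0.0268
gripper_force: 0.0
```

```bash
python3 st.py
```

```text
pos [ 0.5811 -0.1731  0.0388] uv 0.5352 -0.285 yaw -15.45 F [-0.5  0.1  0.7] j [  2.  23. -20.   0. -47.  73.] 0.026761726741268154
```

move_arm([
  [[0, 0, 0], [0, 0, 0], 1],
  [[0, 0, 0], [0, 0, 0], 1],
  [[0, 0, 0], [0, 0, 0], 1],
  [[0, 0, 0], [0, 0, 0], 1],
  [[0, 0, 0], [0, 0, 0], 1],
])

```text
clock: 17.72
tool_pos: [0.5812, -0.1719, 0.0384]
orientation: [-179.9, -0.0, -15.4]
force: [-1.1, 7.1, 3.4]
opening: 0.0118
gripper_force: 30.0
```

move_arm([
  [[0, -1.5, 0], [0, 0, -7], 1],
  [[0, -1.5, 0], [0, 0, -14], 1],
  [[0, -1.5, 0], [0, 0, -21], 1],
  [[0, -1.5, 0], [0, 0, -28], 1],
  [[0, -1.5, 0], [0, 0, -35], 1],
])

```text
clock: 18.13
tool_pos: [0.5812, -0.1724, 0.0384]
orientation: [180.0, 0.0, 19.9]
force: [0.7, -4.7, 0.4]
opening: 0.0121
gripper_force: 30.0
```

```bash
python3 st.py
```

```text
pos [ 0.5812 -0.1724  0.0384] uv 0.5354 -0.2843 yaw 19.9 F [ 0.7 -4.7  0.4] j [  2.  23. -20.   0. -47. 108.] 0.012123164820491975
```

move_arm([
  [[0, 0, 0], [0, 0, -7], 1],
  [[0, 0, 0], [0, 0, -14], 1],
  [[0, 0, 0], [0, 0, -21], 1],
  [[0, 0, 0], [0, 0, -28], 1],
  [[0, 0, 0], [0, 0, -28], 1],
  [[0, 0, 0], [0, 0, -28], 1],
  [[0, 0, 0], [0, 0, -28], 1],
])

```text
clock: 18.72
tool_pos: [0.5816, -0.1728, 0.0385]
orientation: [179.9, 0.0, 47.6]
force: [1.3, -7.0, -0.8]
opening: 0.0119
gripper_force: 30.0
```

```bash
python3 st.py
```

```text
pos [ 0.5816 -0.1728  0.0385] uv 0.5357 -0.2848 yaw 47.56 F [ 1.3 -7.  -0.8] j [  2.  23. -20.   0. -47. 136.] 0.01193231982563311
```

move_arm([
  [[0, 0, 0], [0, 0, 0], 0.7],
  [[0, 0, 0], [0, 0, 0], 0.6],
  [[0, 0, 0], [0, 0, 0], 0.5],
  [[0, 0, 0], [0, 0, 0], 0.5],
  [[0, 0, -40], [0, 0, 0], 0.5],
  [[0, 0, -80], [0, 0, 0], 0.5],
  [[0, 0, -120], [0, 0, 0], 0.5],
  [[0, 0, -120], [0, 0, 0], 0.5],
])

```text
clock: 19.38
tool_pos: [0.5859, -0.1723, 0.1673]
orientation: [179.4, -0.4, 47.7]
force: [1.8, 0.3, 0.8]
opening: 0.0437
gripper_force: 0.0
```

```bash
python3 st.py; python3 - <<'E'
from h import *
from plant import ctrl
S=ctrl.snapshot("scene");np.savez("sc5.npz",**S)
g=cv2.cvtColor(S["color"],cv2.COLOR_BGR2GRAY).astype(int)
for d in(40,47.6,55):
    e=proj(S,[.5812+.02*np.cos(np.radians(d)),-.1724+.02*np.sin(np.radians(d)),.077]);print(d,e)
c=proj(S,[.5812,-.1724,.077]);print(c);x,y=c.round().astype(int)
print(g[y-6:y+14,x-12:x+14])
E
```

```text
pos [ 0.5859 -0.1723  0.1673] uv 0.54 -0.2852 yaw 47.66 F [1.8 0.3 0.8] j [  2.  16. -12.   0. -62. 136.] 0.0436729846658764
40 [170.41231518 197.84188927]
47.6 [171.44631395 197.49756481]
55 [172.39822403 197.06832554]
[168.30632452 191.95543774]
[[104 108 119 141 151 155 156 155 157 147 144 143 146 128  89  72  75  75
   80  75  71  73  73  75  75  99]
 [104 113 140 153 155 153 154 151 142 107  80  66 105 109  85  77  75  72
   73  76  79  76  72  75  78  77]
 [122 143 154 154 155 155 156 131  74  24  24  21  67 135 120  95  87  77
   75  74  74  78  73  76  75  76]
 [143 155 154 155 154 154 152 118  58  23  15  21  23 119 151 144 123  98
   81  75  74  75  79  78  76  74]
 [154 154 154 153 152 154 156 126  72  26  25  12  29  66 131 154 153 134
  108  90  79  75  73  75  78  76]
 [155 155 153 155 154 154 156 153 103  21  24  26  20  20 120 152 153 156
  156 130 100  87  77  71  70  76]
 [155 155 155 152 157 154 155 155 104  24  21  19  19  15  63 122 140 143
  146 153 146 124  99  79  72  73]
 [155 154 153 156 152 155 155 154 109  43  14  17  24  37  34  26  42  69
  103 132 144 1
[... 628 characters left out ...]
54  72  51
   22  14  16  15  12  44 118 144]
 [154 155 153 155 131  79  26  25  31  31  26  12  19  10  16  25  20  15
   17  17  18  24  15  39  75  81]
 [152 156 155 156 119  64  26  30  21  21  15  18  14  20  11  18  16  17
   18  15  16  17  20  37  73  84]
 [155 155 155 156 123  68  25  30  28  20  17  17  24  16  16  20  17  13
   14  21  11  11  16  54  78  83]
 [154 154 154 154 138  87  24  26  22  22  20  15  19  15  15  21  10  11
   16  13  12  16  20  59  80  86]
 [155 154 155 154 153 109  37  18  23  24  11  19  19  13  21  12  11  16
   14  10  10  16  48  77  86  82]
 [154 152 156 154 155 119  57  20  11  10  16  18  13  25  22  10  16  11
   15  12  18  48  74  87  85  82]]
```

```bash
python3 - <<'E'
from h import *
def ang(f,box,lo,hi):
    S=load(f);g=cv2.cvtColor(S["color"],cv2.COLOR_BGR2GRAY).astype(float)
    P=[]
    for y,x0,x1 in box:
        w=np.clip(g[y,x0:x1]-35,0,None);P.append(onz(S,((w*np.arange(x0,x1)).sum()/w.sum(),y),.077)[:2])
    P=np.array(P);d=P-P.mean(0);v=np.linalg.svd(d)[2][0];print(P[0].round(4),P[-1].round(4),np.degrees(np.arctan2(v[1],v[0])))
ang("sc5.npz",[(y,x,x+5) for y,x in((194,168),(195,168),(196,168),(197,169),(198,170),(199,170))],0,0)
# start for reference: scene0 line
ang("scene0.npz",[(y,x,x+6) for y,x in((194,163+0),(195,163),(196,162),(197,161))],0,0)
ang("top0.npz",[(y,306-12+12,306-12+18) for y in(147,148,149)],0,0)
E
```

```text
[ 0.5861 -0.1667] [ 0.5986 -0.1545] 45.2553666547028
[ 0.5896 -0.1765] [ 0.6    -0.1773] -6.472403656245331
[ 0.5923 -0.1762] [ 0.587 -0.175] 167.9463952738225
```

The line reads about 45–46°, close to the commanded 47.6° (buff). Now over to the tab.

move_arm([
  [[30, -26, 0], [0, 0, 0], 0.3],
  [[60, -52, 0], [0, 0, 0], 0.3],
  [[90, -79, 0], [0, 0, 7], 0.3],
  [[120, -105, 0], [0, 0, 14], 0.3],
  [[150, -131, 0], [0, 0, 21], 0.3],
  [[180, -157, 0], [0, 0, 28], 0.3],
  [[210, -184, 0], [0, 0, 35], 0.3],
  [[217, -190, 0], [0, 0, 36.2], 0.3],
  [[217, -190, 0], [0, 0, 36.2], 0.3],
  [[217, -190, 0], [0, 0, 36.2], 0.3],
])

```text
clock: 20.27
tool_pos: [0.587, 0.1178, 0.1575]
orientation: [180.0, 0.1, 11.5]
force: [-0.2, -0.5, 0.5]
opening: 0.0615
gripper_force: 0.0
```

```bash
python3 st.py
```

```text
pos [0.587  0.1178 0.1575] uv 0.5987 -0.001 yaw 11.52 F [-0.2 -0.5  0.5] j [ 30.  16. -13.  -0. -61.  71.] 0.06153842387347468
```

move_arm([
  [[0, 2, 40], [0, 0, 0], 0.4],
  [[0, 2, 75], [0, 0, 0], 0.5],
  [[0, 2, 100], [0, 0, 0], 0.6],
  [[0, 2, 110], [0, 0, 0], 0.6],
  [[0, 2, 115], [0, 0, 0], 0.65],
  [[0, 2, 115], [0, 0, 0], 0.7],
  [[0, 2, 115], [0, 0, 0], 0.75],
])

```text
clock: 20.85
tool_pos: [0.589, 0.1147, 0.0445]
orientation: [-180.0, -0.1, 11.4]
force: [0.1, 0.0, 0.3]
opening: 0.0249
gripper_force: 0.0
```

```bash
python3 st.py; python3 - <<'E'
from h import *
from plant import ctrl
S=ctrl.snapshot("scene");cv2.imwrite("pics/i.png",cv2.resize(S["color"][140:260,215:355],None,fx=4.8,fy=4.8,interpolation=cv2.INTER_CUBIC))
E
```

```text
pos [0.589  0.1147 0.0445] uv 0.6 -0.0044 yaw 11.36 F [0.1 0.  0.3] j [ 30.  22. -21.   0. -47.  72.] 0.02491738655003352
```

View pics/i.png

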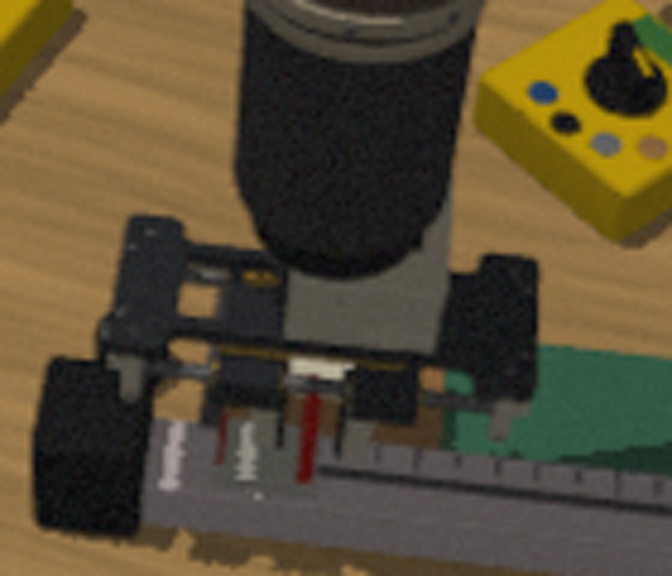

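The red tab (310,435) sits between the two fingers (265 and 352). I'll close on it.

move_arm([
  [[0, 0, 0], [0, 0, 0], 0.85],
  [[0, 0, 0], [0, 0, 0], 0.9],
  [[0, 0, 0], [0, 0, 0], 1],
  [[0, 0, 0], [0, 0, 0], 1],
  [[0, 0, 0], [0, 0, 0], 1],
  [[0, 0, 0], [0, 0, 0], 1],
])

```text
clock: 21.4
tool_pos: [0.5886, 0.1147, 0.0443]
orientation: [180.0, -0.1, 11.4]
force: [0.3, -3.1, 7.2]
opening: 0.0075
gripper_force: 30.0
```

```bash
python3 st.py
```

```text
pos [0.5886 0.1147 0.0443] uv 0.5996 -0.0044 yaw 11.39 F [ 0.3 -3.1  7.2] j [ 30.  22. -21.   0. -47.  72.] 0.007483364059901881
```

move_arm([
  [[0, 0.5, 0], [0, 0, 0], 1],
  [[0, 1, 0], [0, 0, 0], 1],
  [[0, 1, 0], [0, 0, 0], 1],
])

```text
clock: 21.65
tool_pos: [0.5887, 0.1143, 0.0443]
orientation: [-180.0, -0.1, 11.4]
force: [-2.0, -0.2, 7.2]
opening: 0.0079
gripper_force: 30.0
```

```bash
python3 st.py
```

```text
pos [0.5887 0.1143 0.0443] uv 0.5997 -0.0048 yaw 11.38 F [-2.  -0.2  7.2] j [ 30.  22. -21.   0. -47.  72.] 0.007880886646037059
```

move_arm([
  [[0, 0.5, 0], [0, 0, 0], 1],
  [[0, 1, 0], [0, 0, 0], 1],
  [[0, 1, 0], [0, 0, 0], 1],
])

```text
clock: 21.9
tool_pos: [0.5888, 0.1142, 0.0444]
orientation: [-179.9, -0.1, 11.4]
force: [-4.1, 4.6, 8.0]
opening: 0.0077
gripper_force: 30.0
```

```bash
python3 st.py
```

```text
pos [0.5888 0.1142 0.0444] uv 0.5997 -0.0049 yaw 11.38 F [-4.1  4.6  8. ] j [ 30.  22. -21.  -0. -47.  72.] 0.007710271781245968
```

move_arm([
  [[0, -3, -1], [0, 0, 0], 1],
  [[0, -8, -1], [0, 0, 0], 1],
  [[0, -14, -1], [0, 0, 0], 1],
  [[0, -20, -1], [0, 0, 0], 1],
  [[0, -26, -1], [0, 0, 0], 1],
  [[0, -32, -1], [0, 0, 0], 1],
  [[0, -38, -1], [0, 0, 0], 1],
  [[0, -44, -1], [0, 0, 0], 1],
  [[0, -50, -1], [0, 0, 0], 1],
  [[0, -56, -1], [0, 0, 0], 1],
])

```text
clock: 22.73
tool_pos: [0.5777, 0.1682, 0.0444]
orientation: [180.0, -0.0, 11.4]
force: [4.2, -3.9, -0.4]
opening: 0.0081
gripper_force: 30.0
```

move_arm([
  [[0, -6, 0], [0, 0, 0], 1],
  [[0, -12, 0], [0, 0, 0], 1],
  [[0, -18, 0], [0, 0, 0], 1],
  [[0, -24, 0], [0, 0, 0], 1],
  [[0, -30, 0], [0, 0, 0], 1],
  [[0, -36, 0], [0, 0, 0], 1],
  [[0, -42, 0], [0, 0, 0], 1],
  [[0, -47, 0], [0, 0, 0], 1],
  [[0, -50, 0], [0, 0, 0], 1],
  [[0, -52, 0], [0, 0, 0], 1],
])

```text
clock: 23.57
tool_pos: [0.5674, 0.2189, 0.0444]
orientation: [180.0, -0.0, 11.4]
force: [5.8, -5.0, -1.4]
opening: 0.008
gripper_force: 30.0
```

```bash
python3 st.py
```

```text
pos [0.5674 0.2189 0.0444] uv 0.5996 0.1019 yaw 11.39 F [ 5.8 -5.  -1.4] j [ 40.  23. -19.   0. -48.  62.] 0.00800349932748588
```

move_arm([
  [[0.5, -1.5, 0], [0, 0, 0], 1],
  [[1, -2.5, 0], [0, 0, 0], 1],
  [[1, -3.2, 0], [0, 0, 0], 1],
  [[1, -3.2, 0], [0, 0, 0], 1],
])

```text
clock: 23.9
tool_pos: [0.5669, 0.2215, 0.0444]
orientation: [179.9, 0.1, 11.4]
force: [1.0, -5.5, 2.6]
opening: 0.0079
gripper_force: 30.0
```

```bash
python3 st.py; python3 - <<'E'
from h import *
from plant import ctrl
S=ctrl.snapshot("scene");T=ctrl.snapshot("top");np.savez("sc6.npz",**S);np.savez("top6.npz",**T)
# red line of pointer: find red pixels in scene
h=cv2.cvtColor(S["color"],cv2.COLOR_BGR2HSV).astype(int)
m=(((h[...,0]<6)|(h[...,0]>173))&(h[...,1]>110)&(h[...,2]>50)).astype(np.uint8)
m[:200]=0;m[270:]=0;m[:,:230]=0;m[:,390:]=0
n,l,st,c=cv2.connectedComponentsWithStats(m)
for i in range(1,n):
    if st[i,4]>2:
        w=onz(S,c[i],.047)[:2];print(c[i],st[i],"uv@47",w@ex,w@ey)
# crop
a=cv2.resize(S["color"][185:265,260:360],None,fx=7,fy=7,interpolation=cv2.INTER_CUBIC);cv2.imwrite("pics/j.png",a)
for v in(.061,.0628):print(v,[((proj(S,[*(ex*u+ey*v),z])-[260,185])*7+3).round(0).tolist() for u,z in((.511,.045),(.577,.045),(.581,.047),(.617,.047))])
E
```

```text
pos [0.5669 0.2215 0.0444] uv 0.5996 0.1046 yaw 11.37 F [ 1.  -5.5  2.6] j [ 40.  23. -19.   0. -48.  62.] 0.00794037720455292
[326.31884058 236.69565217] [323 228   7  18  69] uv@47 0.5934064936089517 0.11031242473601517
[307. 234.] [307 233   1   3   3] uv@47 0.5920785998151987 0.06429564062391688
0.061 [[332.0, 163.0], [324.0, 312.0], [324.0, 318.0], [319.0, 406.0]]
0.0628 [[337.0, 163.0], [329.0, 313.0], [329.0, 319.0], [324.0, 406.0]]
```

View pics/j.png

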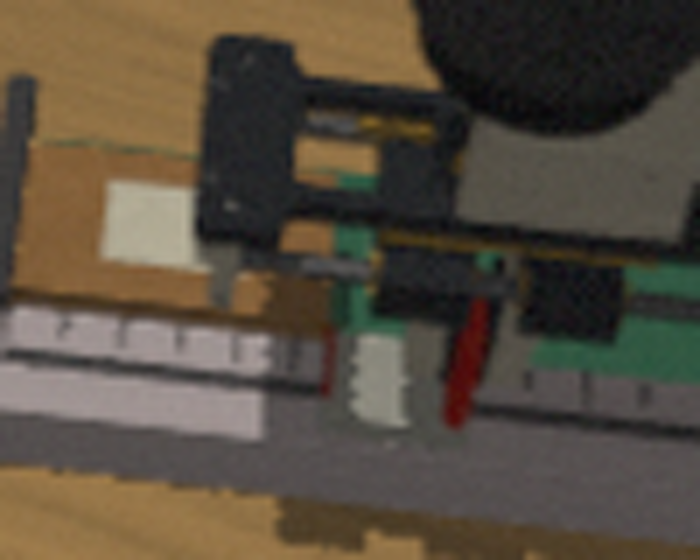

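The pointer's red line (330,330) lines up with the box end (334,315), and the box is snug at the stop. I'll trim by 0.5 mm and hold.

move_arm([
  [[0, -0.5, 0], [0, 0, 0], 1],
  [[0, -0.5, 0], [0, 0, 0], 1],
  [[0, -0.5, 0], [0, 0, 0], 1],
  [[0, -0.5, 0], [0, 0, 0], 1],
  [[0, -0.5, 0], [0, 0, 0], 1],
  [[0, -0.5, 0], [0, 0, 0], 1],
  [[0, -0.5, 0], [0, 0, 0], 1],
  [[0, -0.5, 0], [0, 0, 0], 1],
  [[0, -0.5, 0], [0, 0, 0], 1],
  [[0, -0.5, 0], [0, 0, 0], 1],
])

```text
clock: 24.83
tool_pos: [0.5669, 0.222, 0.0443]
orientation: [179.9, 0.1, 11.4]
force: [0.9, -4.5, 2.2]
opening: 0.0079
gripper_force: 30.0
```

move_arm([
  [[0, 0, 0], [0, 0, 0], 1],
  [[0, 0, 0], [0, 0, 0], 1],
  [[0, 0, 0], [0, 0, 0], 1],
  [[0, 0, 0], [0, 0, 0], 1],
  [[0, 0, 0], [0, 0, 0], 1],
  [[0, 0, 0], [0, 0, 0], 1],
  [[0, 0, 0], [0, 0, 0], 1],
  [[0, 0, 0], [0, 0, 0], 1],
  [[0, 0, 0], [0, 0, 0], 1],
  [[0, 0, 0], [0, 0, 0], 1],
])

```text
clock: 25.67
tool_pos: [0.5669, 0.2219, 0.0444]
orientation: [179.9, 0.1, 11.4]
force: [1.9, -4.8, 2.0]
opening: 0.0079
gripper_force: 30.0
```

move_arm([
  [[0, 0, 0], [0, 0, 0], 1],
  [[0, 0, 0], [0, 0, 0], 1],
  [[0, 0, 0], [0, 0, 0], 1],
  [[0, 0, 0], [0, 0, 0], 1],
  [[0, 0, 0], [0, 0, 0], 1],
  [[0, 0, 0], [0, 0, 0], 1],
  [[0, 0, 0], [0, 0, 0], 1],
  [[0, 0, 0], [0, 0, 0], 1],
  [[0, 0, 0], [0, 0, 0], 1],
  [[0, 0, 0], [0, 0, 0], 1],
])

```text
clock: 26.5
tool_pos: [0.5668, 0.2219, 0.0444]
orientation: [179.9, 0.1, 11.4]
force: [1.5, -4.8, 1.1]
opening: 0.0079
gripper_force: 30.0
```

```bash
python3 st.py
```

```text
pos [0.5668 0.2219 0.0444] uv 0.5996 0.105 yaw 11.36 F [ 1.5 -4.8  1.1] j [ 40.  23. -19.   0. -48.  62.] 0.007905281626612057
```

Held for more than 2.4 s at 109.8 mm. Now I'll ease it home slowly.

move_arm([
  [[0, 3, 0], [0, 0, 0], 1],
  [[0, 7, 0], [0, 0, 0], 1],
  [[0, 11, 0], [0, 0, 0], 1],
  [[0, 15, 0], [0, 0, 0], 1],
  [[0, 19, 0], [0, 0, 0], 1],
  [[0, 23, 0], [0, 0, 0], 1],
  [[0, 27, 0], [0, 0, 0], 1],
  [[0, 31, 0], [0, 0, 0], 1],
  [[0, 35, 0], [0, 0, 0], 1],
  [[0, 39, 0], [0, 0, 0], 1],
])

```text
clock: 27.33
tool_pos: [0.5746, 0.1837, 0.0443]
orientation: [180.0, 0.0, 11.3]
force: [-0.8, -3.6, 4.6]
opening: 0.008
gripper_force: 30.0
```

move_arm([
  [[0, 4, 0], [0, 0, 0], 1],
  [[0, 8, 0], [0, 0, 0], 1],
  [[0, 12, 0], [0, 0, 0], 1],
  [[0, 16, 0], [0, 0, 0], 1],
  [[0, 20, 0], [0, 0, 0], 1],
  [[0, 24, 0], [0, 0, 0], 1],
  [[0, 28, 0], [0, 0, 0], 1],
  [[0, 32, 0], [0, 0, 0], 1],
  [[0, 36, 0], [0, 0, 0], 1],
  [[0, 40, 0], [0, 0, 0], 1],
])

```text
clock: 28.17
tool_pos: [0.5825, 0.1447, 0.0443]
orientation: [180.0, 0.0, 11.4]
force: [-1.7, -4.0, 5.0]
opening: 0.0078
gripper_force: 30.0
```

move_arm([
  [[0, 4, 0], [0, 0, 0], 1],
  [[0, 8, 0], [0, 0, 0], 1],
  [[0, 12, 0], [0, 0, 0], 1],
  [[0, 16, 0], [0, 0, 0], 1],
  [[0, 19, 0], [0, 0, 0], 1],
  [[0, 22, 0], [0, 0, 0], 1],
  [[0, 24, 0], [0, 0, 0], 1],
  [[0, 26, 0], [0, 0, 0], 1],
  [[0, 28, 0], [0, 0, 0], 1],
  [[0, 29, 0], [0, 0, 0], 1],
])

```text
clock: 29.0
tool_pos: [0.5883, 0.1164, 0.0443]
orientation: [-180.0, 0.0, 11.3]
force: [-2.0, -4.2, 5.1]
opening: 0.0077
gripper_force: 30.0
```

```bash
python3 st.py
```

```text
pos [0.5883 0.1164 0.0443] uv 0.5997 -0.0027 yaw 11.35 F [-2.  -4.2  5.1] j [ 30.  22. -21.  -0. -47.  72.] 0.007684972396092083
```

move_arm([
  [[0, 0.7, 0], [0, 0, 0], 1],
  [[0, 1.4, 0], [0, 0, 0], 1],
  [[0, 2.1, 0], [0, 0, 0], 1],
  [[0, 2.8, 0], [0, 0, 0], 1],
  [[0, 3.5, 0], [0, 0, 0], 1],
  [[0, 4.2, 0], [0, 0, 0], 1],
  [[0, 4.2, 0], [0, 0, 0], 1],
])

```text
clock: 29.58
tool_pos: [0.5888, 0.1142, 0.0444]
orientation: [-179.9, -0.0, 11.4]
force: [-7.1, 4.8, 7.0]
opening: 0.0079
gripper_force: 30.0
```

```bash
python3 st.py
```

```text
pos [0.5888 0.1142 0.0444] uv 0.5997 -0.0049 yaw 11.35 F [-7.1  4.8  7. ] j [ 30.  22. -20.  -0. -47.  72.] 0.007854892605411301
```

The slide is home, with the reading back at v = −0.0049. I'll open and lift clear.

move_arm([
  [[0, 0, 0], [0, 0, 0], 0.85],
  [[0, 0, 0], [0, 0, 0], 0.7],
  [[0, 0, 0], [0, 0, 0], 0.6],
  [[0, 0, 0], [0, 0, 0], 0.6],
  [[0, 0, -20], [0, 0, 0], 0.6],
  [[0, 0, -50], [0, 0, 0], 0.6],
  [[0, 0, -90], [0, 0, 0], 0.6],
  [[0, 0, -120], [0, 0, 0], 0.6],
  [[-20, -20, -120], [0, 0, 0], 0.6],
  [[-50, -60, -120], [0, 0, 0], 0.6],
])

```text
clock: 30.42
tool_pos: [0.5367, 0.1556, 0.166]
orientation: [-179.9, -0.2, 11.2]
force: [0.3, 1.6, -1.7]
opening: 0.0351
gripper_force: 0.0
```

move_arm([
  [[-40, -40, 0], [0, 0, 0], 0.6],
  [[-80, -80, 0], [0, 0, 0], 0.6],
  [[-120, -120, 0], [0, 0, 0], 0.6],
  [[-120, -160, 0], [0, 0, 0], 0.6],
  [[-120, -200, 0], [0, 0, 0], 0.6],
  [[-120, -240, 0], [0, 0, 0], 0.6],
  [[-120, -240, 0], [0, 0, 0], 0.6],
  [[-120, -240, 0], [0, 0, 0], 0.6],
])

```text
clock: 31.08
tool_pos: [0.3688, 0.3727, 0.1643]
orientation: [-179.9, -0.1, 11.6]
force: [0.1, -0.3, 0.9]
opening: 0.0348
gripper_force: 0.0
```

```bash
python3 st.py; python3 - <<'E'
from h import *
from plant import ctrl
S=ctrl.snapshot("scene");T=ctrl.snapshot("top");np.savez("sc7.npz",**S);np.savez("top7.npz",**T)
a=cv2.resize(T["color"][70:220,95:345],None,fx=3.1,fy=3.1,interpolation=cv2.INTER_CUBIC);cv2.imwrite("pics/k.png",a)
T0=load("top0.npz")["color"].astype(int);d=np.abs(T["color"].astype(int)-T0).max(2)>40
n,l,st,c=cv2.connectedComponentsWithStats(cv2.morphologyEx(d.astype(np.uint8),2,np.ones((2,2))))
print([(st[i].tolist()) for i in range(1,n) if st[i,4]>8])
h=cv2.cvtColor(T["color"],cv2.COLOR_BGR2HSV).astype(int);g=cv2.cvtColor(T["color"],cv2.COLOR_BGR2GRAY)
print(g[143:164,296:316])
def red(s):
    h=cv2.cvtColor(s,cv2.COLOR_BGR2HSV).astype(int);m=((h[...,0]<6)|(h[...,0]>173))&(h[...,1]>120)&(h[...,2]>60);m[:210]=0;m[270:]=0;m[:,:230]=0;m[:,390:]=0
    return np.argwhere(m).mean(0),m.sum()
print(red(load("scene0.npz")["color"]),red(S["color"]))
E
```

```text
pos [0.3688 0.3727 0.1643] uv 0.4355 0.2921 yaw 11.57 F [ 0.1 -0.3  0.9] j [ 67.   8. -22.   0. -60.  35.] 0.03484337128569661
[[303, 147, 5, 5, 17], [309, 147, 3, 4, 10], [179, 160, 44, 27, 744], [158, 179, 45, 30, 820], [0, 214, 168, 170, 11467], [208, 336, 11, 16, 94], [2, 344, 101, 40, 1677], [283, 363, 5, 5, 15], [0, 364, 51, 20, 531]]
[[154 165 165 165 165 159 152 146 140 134 135 137 147 155 160 163 166 167
  168 161]
 [161 165 165 163 160 147 130 116  97  87  86  93 105 119 129 143 157 166
  169 167]
 [165 166 162 153 147 132 119  99  66  47  40  46  56  67  79 102 131 155
  165 170]
 [160 155 140 125 110 109 118 113  88  58  38  32  32  36  42  58  94 135
  161 168]
 [145 127 102  78  62  68  98 117 116  93  62  41  31  30  33  38  60 107
  148 166]
 [123  91  67  42  26  35  57  91 115 119 100  63  41  34  35  31  40  78
  127 159]
 [120  79  50  28  19  20  31  52  90 117 120  84  47  31  33  35  34  52
  102 148]
 [135  89  47  29  20  17  20  31  53  90 100  75  45  32  33  32  32  39
   80 131]
 [147 100  50  30  23  24  21  21  28  49  61  51  38  33  34  31  31  36
   
[... 432 characters left out ...]

 [159 141 114  76  44  35  36  35  33  31  28  25  22  22  19  23  43  78
  123 154]
 [166 162 145 109  70  47  34  34  34  34  32  24  24  21  24  36  72 118
  151 169]
 [168 169 162 143 115  84  52  37  34  35  33  31  27  30  44  75 118 152
  166 172]
 [168 169 168 163 154 128  91  69  62  56  53  60  62  70  89 121 152 166
  172 171]
 [162 167 169 170 169 157 138 121 116 106 105 114 120 123 135 154 168 173
  172 170]
 [146 153 157 163 165 166 164 162 157 149 147 155 160 161 165 168 171 172
  170 169]
 [117 126 132 138 147 155 163 167 168 166 168 170 171 174 172 172 172 171
  170 171]]
(array([228.51470588, 277.33823529]), np.int64(68)) (array([228.74285714, 277.35714286]), np.int64(70))
```

View pics/k.png

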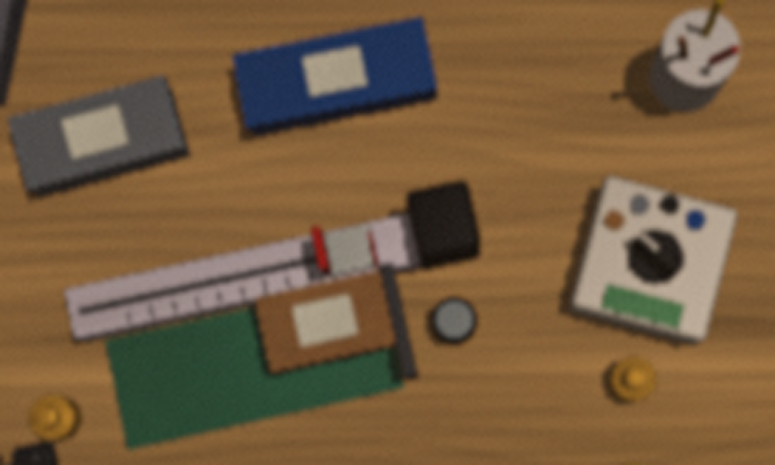

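The final view shows the box snug in its corner, the slide home, the selector on the buff dot, and the bystanders unmoved. I'll hand it in.

```bash
python3 -c "
from plant import ctrl
print(ctrl.close_job())"
```

```text
the job is handed in; nothing more can be done
None
```

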